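# Start up the kiln from the bench controls

## Task

Start up the kiln by pressing its controls with closed fingers, in this order: first switch the power box on by pushing the raised half of its rocker right down, then press the square key on the controller fully home, and last press the long narrow bar key fully home. Leave the two round keys alone, and only press: do not lift or shove the power box out of its place, and leave everything else on the bench undisturbed.

Things in the scene. Friction and masses are not known exactly. Their poses are not given: they have to be found in the camera images.
- controller: kiln controller, a low grey box with an aluminium deck, bolted down: 150 (x) x 270 (y) x 50 mm high; origin at the centre of its underside, x pointing away from the robot at yaw 0. Its row of four keys runs along its y, 25 mm to the -x side of the middle (y = -84, -28, 28, 84 mm). A display 36 x 110 mm, 16 mm high, lies on the deck 50 mm to the +x side.
- key_square_top (a point): square key: 28 x 28 mm off-white key cap, on the controller's deck. The four keys stand in one row, 56 mm apart, in any order. The cap's top is 66 mm above the table when up (14 mm above its 2 mm thick, 56 x 46 mm dark base plate) and 58 mm when home. This point is the centre of the cap's top and moves with it.
- key_square (a joint): travel of the square key. Reads 0 when the key stands up, 0.008 (m) when it is fully home; at the start it may be up to 1 mm in. It moves straight down against about 3 N of friction, and stays where it is left (it does not spring back).
- key_bar_top (a point): bar key: long and narrow, 46 (controller's x) x 14 mm off-white key cap, on the controller's deck. The four keys stand in one row, 56 mm apart, in any order. The cap's top is 66 mm above the table when up (14 mm above its 2 mm thick, 56 x 46 mm dark base plate) and 58 mm when home. This point is the centre of the cap's top and moves with it.
- key_bar (a joint): travel of the bar key. Reads 0 when the key stands up, 0.008 (m) when it is fully home; at the start it may be up to 1 mm in. It moves straight down against about 3 N of friction, and stays where it is left (it does not spring back).
- key_round_top (a point): large round key, 30 mm across (to be left alone): off-white key cap, on the controller's deck. The four keys stand in one row, 56 mm apart, in any order. The cap's top is 66 mm above the table when up (14 mm above its 2 mm thick, 56 x 46 mm dark base plate) and 58 mm when home. This point is the centre of the cap's top and moves with it.
- key_round (a joint): travel of the large round key. Reads 0 when the key stands up, 0.008 (m) when it is fully home; at the start it may be up to 1 mm in. It moves straight down against about 3 N of friction, and stays where it is left (it does not spring back).
- key_small_top (a point): small round key, 16 mm across (to be left alone): off-white key cap, on the controller's deck. The four keys stand in one row, 56 mm apart, in any order. The cap's top is 66 mm above the table when up (14 mm above its 2 mm thick, 56 x 46 mm dark base plate) and 58 mm when home. This point is the centre of the cap's top and moves with it.
- key_small (a joint): travel of the small round key. Reads 0 when the key stands up, 0.008 (m) when it is fully home; at the start it may be up to 1 mm in. It moves straight down against about 3 N of friction, and stays where it is left (it does not spring back).
- powerbox: power box, a loose grey box on rubber feet, 120 (x) x 90 (y) x 60 mm high, 0.9 kg, at any yaw; origin at the centre of its underside. An off-white rocker, 64 (x) x 36 (y) mm, sits in the middle of its top.
- rocker_end (a point): point on the top face of the rocker's raised (on) half, 26 mm out from the pivot, on the mid-line; it moves with the rocker. It is about 78 mm above the table when off and 68 mm when on, when that half lies level, 8 mm above the box's top.
- rocker (a joint): tilt of the rocker, a shallow V of two halves, each 32 mm long and 8 mm thick, pivoted along the box's y, 64 mm above the table. The half on the box's +x side switches on; at the start its outer end stands about 80 mm above the table, the other half lies level. -0.2 rad = off (on half raised), +0.2 rad = on (on half fully down, level). Friction, about 2.5 N at the outer end; stays where left.
- trimmer: loop trimming tool lying flat: wooden handle 110 x 14 x 12 mm with a wire loop; origin under the middle of the handle; lies in front of the controller (robot's side). To be left alone.
- tile: L-shaped terracotta test tile standing up, 40 mm wide, 55 mm tall, foot 30 mm; origin under its foot; in front of the controller. To be left alone.
- jar: closed glaze jar, 60 mm across, 85 mm tall; origin at the centre of its underside; stands behind the controller. To be left alone.
- squeeze: squeeze bottle with a nozzle, 52 mm across, 165 mm tall; origin at the centre of its underside; stands behind the controller. To be left alone.
- bowl: terracotta bowl, 120 mm across, 50 mm tall, out to the left; origin at the centre of its underside. To be left alone.
- cup: white cup, 72 mm across, 90 mm tall, out to the right; origin at the centre of its underside. To be left alone.
- post: small kiln post (plain pale cylinder), 24 mm across, 25 mm tall, standing on the controller's deck beside its display; origin at the centre of its underside. To be left alone.
There are look-alikes about, which are no part of the job. Leave any blue look-alike of the powerbox alone.

How it is judged:
By the outcome, as a careful person would: the job done as asked, in the order asked, and still so for the second after the job is handed in, with the robot touching nothing.
It also fails if it takes over 38 s, if anything falls off the work surface, if the arm or the gripper's body presses on something with over 40 N, if the wrist force passes 120 N, or if a joint passes its speed limit or range.

## Robot

A 6-joint arm with a two-finger parallel gripper is mounted at the origin on the work surface. World frame = base frame: x ahead of the robot, y to its left, z up, the work surface at z = 0. Lengths are in m, angles in degrees, forces in N, time in s.
With the tool pointing down it reaches from about 0.325 to 0.775 m from the base axis. Payload 5.5 kg.
Tool frame: the origin (TCP) lies at the centre of the arm's flange, where the gripper is bolted on; the fingertips stand 182 mm ahead of it and the grasp point (between the pads) lies 163 mm ahead of it; z points along the fingers, y is the direction in which the jaws open and shut (so a half turn about z gives the same grasp; the last joint's range is limited). The gripper opens to 88 mm and grips with 3 to 60 N. Pads are 20 mm wide; open, the fingers measure 115 mm over their backs; the gripper's body (75 mm by 178 mm) begins 61 mm behind the grasp point.
Start: joints at [60.006, 5.22, 70.514, -0, 104.267, -3.249], TCP at [0.27, 0.536, 0.405] pointing down, gripper open.
Joint ranges: [-164.24, 164.24], [-49.07, 125.15], [9.68, 141.18], [-86.29, 266.29], [3.28, 154.24], [-151.56, 151.56]. Speed limits (degrees/s): [147.25, 147.25, 172.46, 180, 180, 180].

## Interface

Orientations are given as [roll, pitch, yaw] about the fixed x, y, z axes, in that order (R = Rz(yaw) Ry(pitch) Rx(roll)).
In Python, from station import r gives the robot as it stands. The module is installed in compiled form; this text tells all that it offers. Calls block until the motion is done:
- r.reach(position, orientation): joint-space move of the TCP to a pose.
- r.servo_line(position, rotation=None, speed=0.15): straight line of the TCP; rotation=None keeps the orientation; speed is the mean speed in m/s.
- r.move_joints(angles): joint-space move.
- r.let_go() and r.grab(squeeze=None): open the fingers fully, or close them until they stop; squeeze is the grip in N (None keeps the last).
- r.wait(seconds).
- r.inverse_kinematics(position, orientation): joint angles nearest the present ones, or None.
- r.sense(): the state.
- r.snapshot(name): name is "side" or "top" or "wrist"; returns a dict with "frame" (480x640x3 uint8, red, green, blue), "fx", "fy", "cx", "cy" (pixels), "dist_coeffs" ([k1, k2, p1, p2, k3] as OpenCV has them; the pictures are not rectified), "R" (3x3) and "t" (3): a world point X has camera coordinates R X + t. Camera axes: x right, y down, z forward; pixel columns grow to the right and rows downward; lengths in m; the calibration is good to about 2 mm. A picture is of the moment at which its call begins. There is no depth.
A pose or a line that the arm cannot do raises r.IKError and nothing moves.
- r.hand_in(): hands the job in, once; it reports no verdict.
The state is a dict: "clock": time; "joints": joint angles; "joint_vel": joint speeds; "joint_torque": joint torques, N m; "tcp_pos": TCP position; "orientation": TCP orientation; "contact_force": force on the tool from outside, world axes, zero at the start; "torque": the same for the moment, N m; "opening": finger opening in m.
Only numpy, scipy, OpenCV 4.12 (cv2) and the standard library are available. Lean on these libraries where they do the work, as an engineer would, in place of code of your own. Each camera call takes 0.05 s, during which the arm holds its last target.

## Working session

There is one attempt and no reset: what is moved stays moved. The work goes in short steps, each a Python script; the robot and the scene stay as the last script left them, time stands still between calls to the robot, and variables do not carry over. Pictures are saved under pics/ and viewed, and the job is handed in when it is done.

```bash
mkdir -p pics; cat > h.py <<'E'
import numpy as np, cv2
from station import r
def snap(n,f):
    s=r.snapshot(n); cv2.imwrite('pics/'+f,s['frame'][:,:,::-1]); np.savez('pics/'+f+'.npz',**s); return s
def ray(s,px,z):
    K=np.array([[s['fx'],0,s['cx']],[0,s['fy'],s['cy']],[0,0,1.]]);R=np.array(s['R']);t=np.array(s['t'])
    u=cv2.undistortPoints(np.array(px,float).reshape(-1,1,2),K,np.array(s['dist_coeffs'],float)).reshape(-1,2)
    d=np.c_[u,np.ones(len(u))]@R; c=-R.T@t
    return c+d*((z-c[2])/d[:,2])[:,None]
def proj(s,X):
    K=np.array([[s['fx'],0,s['cx']],[0,s['fy'],s['cy']],[0,0,1.]])
    return cv2.projectPoints(np.array(X,float).reshape(-1,1,3),cv2.Rodrigues(np.array(s['R'],float))[0],np.array(s['t'],float),K,np.array(s['dist_coeffs'],float))[0].reshape(-1,2)
E
python3 - <<'E'
from h import *
for n in('top','side','wrist'):
    s=snap(n,n+'0.png'); print(n,s['fx'],-np.array(s['R']).T@s['t'])
print(r.sense()['clock'])
E
```

```text
top 617.5197418230265 [ 0.2461164  -0.01379194  1.81288662]
side 584.1875287121534 [ 0.41384821 -0.91185781  0.95790313]
wrist 332.9168831735102 [0.20454432 0.56806872 0.38373986]
0.15
```

View pics/top0.png

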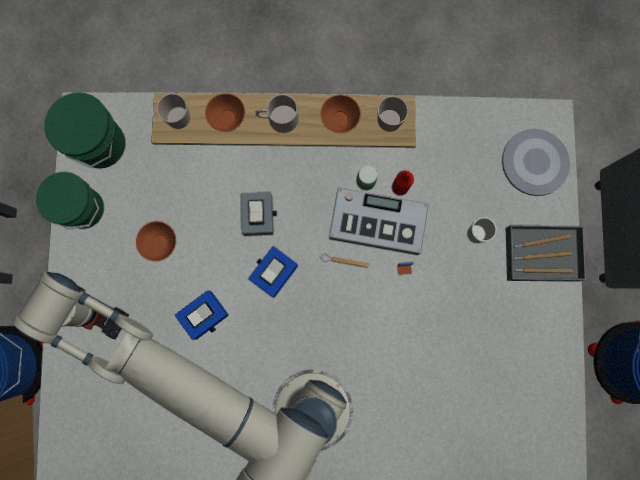

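View pics/side0.png

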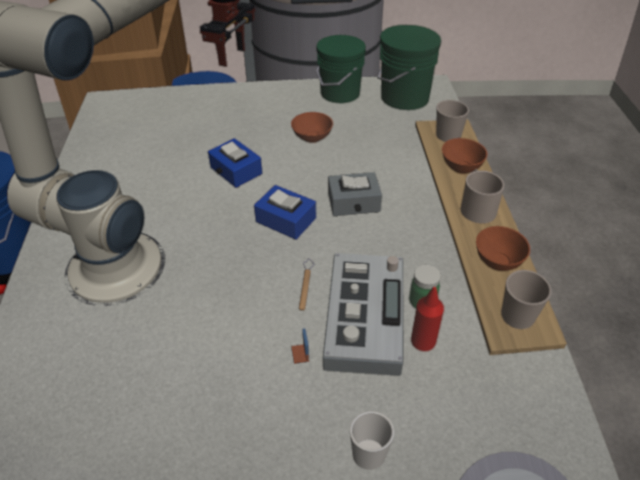

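View pics/wrist0.png

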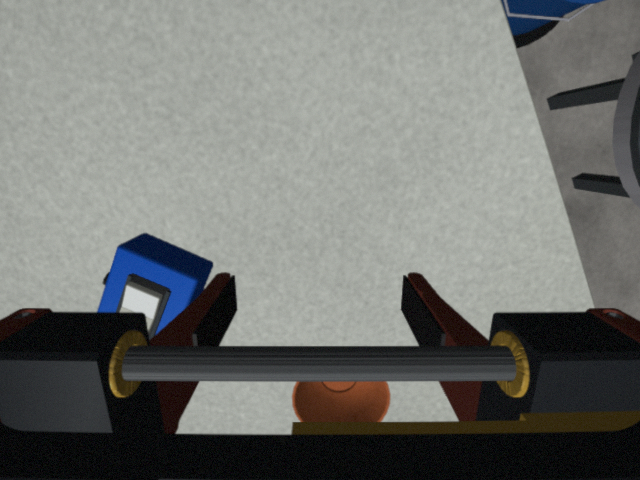

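```bash
python3 - <<'E'
from h import *
a=cv2.imread('pics/top0.png')[175:265,225:445];b=cv2.imread('pics/side0.png')[160:385,290:450]
cv2.imwrite('pics/topz.png',cv2.resize(a,None,fx=3.6,fy=3.6,interpolation=2))
cv2.imwrite('pics/sidez.png',cv2.resize(b,None,fx=2.6,fy=2.6,interpolation=2))
s=np.load('pics/top0.png.npz')
print(ray(s,[(257,213)],.068),ray(s,[(348,223),(369,227),(388,230),(407,234)],.066))
w=np.load('pics/wrist0.png.npz');q=r.sense()
from scipy.spatial.transform import Rotation as Ro
Rt=Ro.from_euler('xyz',q['orientation'],degrees=True).as_matrix()
print(q['orientation'],'cam in tool',Rt.T@(-w['R'].T@w['t']-q['tcp_pos']),'\n',w['R']@Rt, w['fx'])
E
```

```text
[[0.55862408 0.16520671 0.068     ]] [[ 0.53334601 -0.09627491  0.066     ]
 [ 0.52255717 -0.15656826  0.066     ]
 [ 0.5146019  -0.21111688  0.066     ]
 [ 0.50375351 -0.26568354  0.066     ]]
[-1.79913701e+02 -4.74257253e-03  1.53252931e+02] cam in tool [ 0.07299232 -0.00067997  0.0200239 ] 
 [[-4.25845725e-04  9.99999909e-01  1.60540103e-08]
 [-9.62903795e-01 -4.10044170e-04 -2.69844608e-01]
 [-2.69844584e-01 -1.14927631e-04  9.62903883e-01]] 332.9168831735102
```

View pics/topz.png

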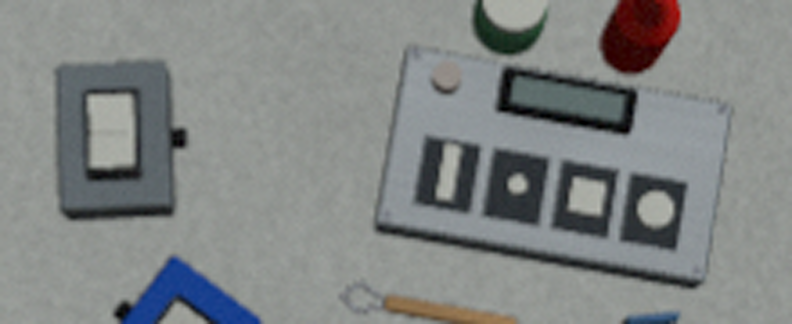

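View pics/sidez.png

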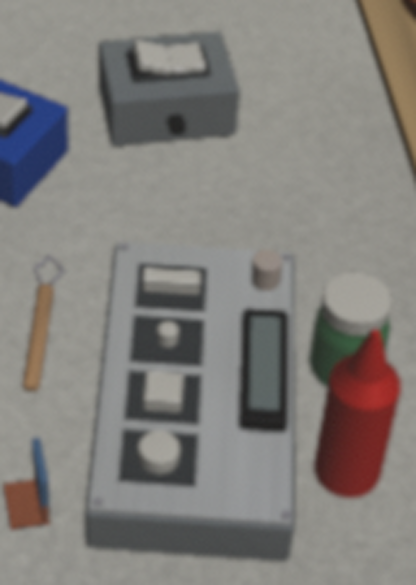

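```bash
python3 - <<'E'
from h import *
from scipy.spatial.transform import Rotation as Ro
r.grab(10)
def ori(xax,z):
    z=np.array(z,float);z/=np.linalg.norm(z);x=np.array(xax,float);x-=x@z*z;x/=np.linalg.norm(x)
    return Ro.from_matrix(np.c_[x,np.cross(z,x),z]).as_euler('xyz',degrees=True)
for sgn in(1,):
    o=ori([0,1,0],[0,1,-1.3]);p=[.54,-.07,.36]
    print(o,r.inverse_kinematics(p,o))
    try: r.reach(p,o)
    except r.IKError as e: print('no',e)
s=snap('wrist','w1.png');q=r.sense();print(q['clock'],q['joints'],q['opening'])
E
```

```text
[180.         -37.56859203  90.        ] [-2.11100328e+01  1.46462018e-02  8.39011818e+01  3.66357009e+01
  1.07599787e+02 -1.32974809e+01]
3.6083 [-2.10033736e+01  8.61696325e-03  8.38898076e+01  3.66362844e+01
  1.07599689e+02 -1.32965633e+01] 0.000411448759739714
```

View pics/w1.png

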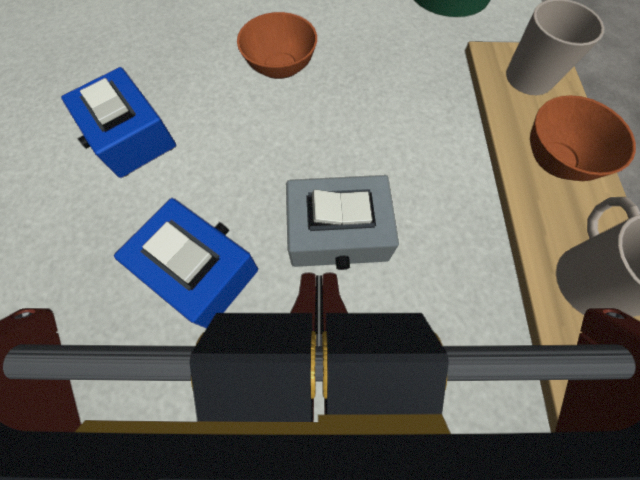

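```bash
python3 - <<'E'
from h import *
a=cv2.imread('pics/w1.png')[165:275,275:410]
cv2.imwrite('pics/w1z.png',cv2.resize(a,None,fx=5,fy=5,interpolation=2))
E
```

```text
(no output)
```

View pics/w1z.png

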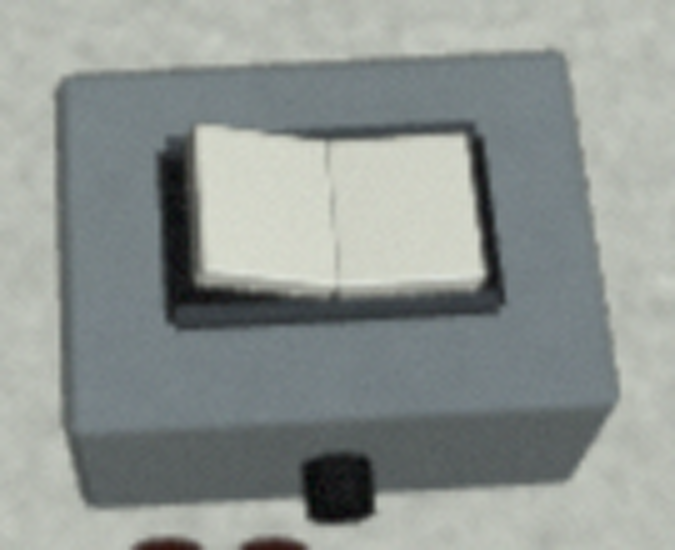

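```bash
python3 - <<'E'
from h import *
w=np.load('pics/w1.png.npz');t=np.load('pics/top0.png.npz');sd=np.load('pics/side0.png.npz')
c=ray(w,[(287.7,180.5),(387.5,175.8),(398.3,246),(289.5,252)],.06);print('box',c,c.mean(0))
print('edge',ray(w,[(314,190.2),(314.5,220.2)],.08));print('crease',ray(w,[(340.5,193.5),(342,223)],.064+.008))
# white rocker in top
for nm,s,box in(('top',t,(225,190,290,240)),('key',t,(330,205,425,250))):
    f=s['frame'].astype(int);m=((f.min(2)>150)).astype(np.uint8)
    x0,y0,x1,y1=box;mm=np.zeros_like(m);mm[y0:y1,x0:x1]=m[y0:y1,x0:x1]
    n,l,st,ce=cv2.connectedComponentsWithStats(mm)
    for i in range(1,n):
        if st[i,4]>15: print(nm,ce[i],st[i],ray(s,[ce[i]],.066))
f=sd['frame'].astype(int);m=(f.min(2)>165).astype(np.uint8);mm=np.zeros_like(m);mm[255:350,335:378]=m[255:350,335:378]
n,l,st,ce=cv2.connectedComponentsWithStats(mm)
for i in range(1,n):
    if st[i,4]>15: print('side',ce[i],st[i],ray(sd,[ce[i]],.066))
print(ray(t,[(257,213)],.06))
E
```

```text
box [[0.50472059 0.20781405 0.06      ]
 [0.62018985 0.21439337 0.06      ]
 [0.62496426 0.12720248 0.06      ]
 [0.50977627 0.12029133 0.06      ]] [0.56491274 0.16742531 0.06      ]
edge [[0.53540376 0.18320194 0.08      ]
 [0.53614348 0.14779455 0.08      ]]
crease [[0.5641986  0.18383737 0.072     ]
 [0.56493587 0.14839363 0.072     ]]
top [228.65384615 199.11538462] [227 193   5  13  26] [[0.59863529 0.24848986 0.066     ]]
top [255.65686275 210.77941176] [250 202  12  19 204] [[0.56541618 0.1694586  0.066     ]]
key [349.15555556 222.64444444] [347 216   5  14  45] [[ 0.53442407 -0.09958317  0.066     ]]
key [387.73134328 229.11940299] [383 225  10   9  67] [[ 0.51714465 -0.21035153  0.066     ]]
key [406.88709677 232.59677419] [403 229   9   8  62] [[ 0.5078143  -0.26538619  0.066     ]]
[[0.56005687 0.16602738 0.06      ]]
```

```bash
cat >> h.py <<'E'
def press(x,y,zs,stop,v=.03):
    for z in zs:
        r.servo_line([x,y,z+.182],speed=v); q=r.sense()
        print('cmd',round(z,4),'tip',np.round(np.array(q['tcp_pos'])-[0,0,.182],4),'F',np.round(q['contact_force'],1))
        if q['contact_force'][2]>stop: break
E
python3 - <<'E'
from h import *
d=np.array([np.cos(np.radians(3.2)),np.sin(np.radians(3.2))]);p=np.array([.565,.167])-.023*d
r.reach([*p,.33],[180,0,183.2]);
s=snap('wrist','w2.png')
r.servo_line([*p,.095+.182],speed=.1)
print('free F',r.sense()['contact_force'])
press(*p,[.082,.078,.074,.070,.068,.067],14)
print(r.sense()['clock'])
E
```

```text
free F [0.84958055 0.11271584 1.26065344]
cmd 0.082 tip [0.542  0.1657 0.0819] F [ 0.3  0.2 -0.1]
cmd 0.078 tip [0.542  0.1658 0.078 ] F [0.9 0.5 0.5]
cmd 0.074 tip [0.542  0.1657 0.0737] F [0.  0.3 1.3]
cmd 0.07 tip [0.5421 0.1657 0.0695] F [ 0.8 -0.2  0.2]
cmd 0.068 tip [0.5421 0.1657 0.0683] F [-1.3 -1.3  3.6]
cmd 0.067 tip [0.5421 0.1657 0.0682] F [-2.9 -0.7  7. ]
7.35
```

View pics/w2.png

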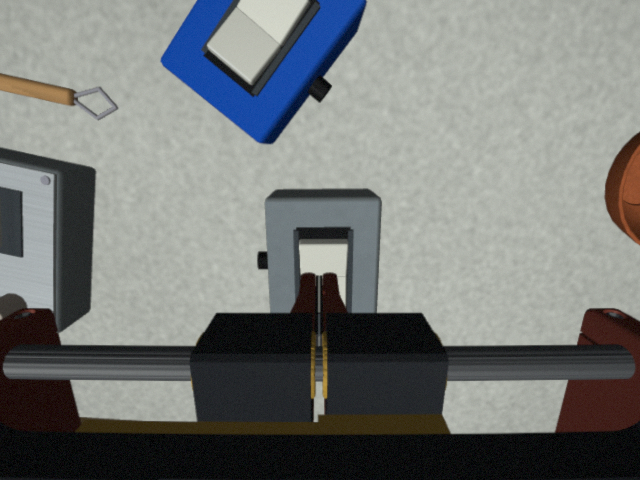

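```bash
python3 - <<'E'
from h import *
q=r.sense()['tcp_pos'];x,y=.5420,.1657
press(x,y,[.0655,.064],14)
r.servo_line([x,y,.30],speed=.12)
s=snap('wrist','w3.png');
r.reach([.57,-.17,.39],[180,0,168])
snap('wrist','w4.png');snap('side','s4.png');print(r.sense()['clock'])
a=cv2.imread('pics/s4.png')[160:385,290:450];cv2.imwrite('pics/s4z.png',cv2.resize(a,None,fx=2.6,fy=2.6,interpolation=2))
E
```

```text
cmd 0.0655 tip [0.542  0.1657 0.0681] F [-6.  -2.5 14.1]
9.65
```

View pics/w3.png

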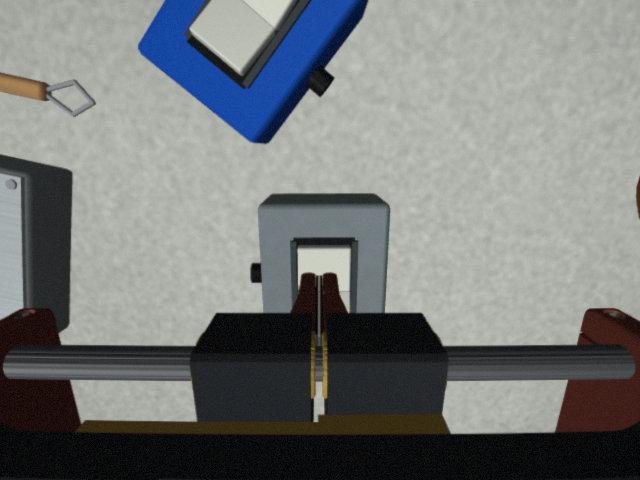

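View pics/w4.png

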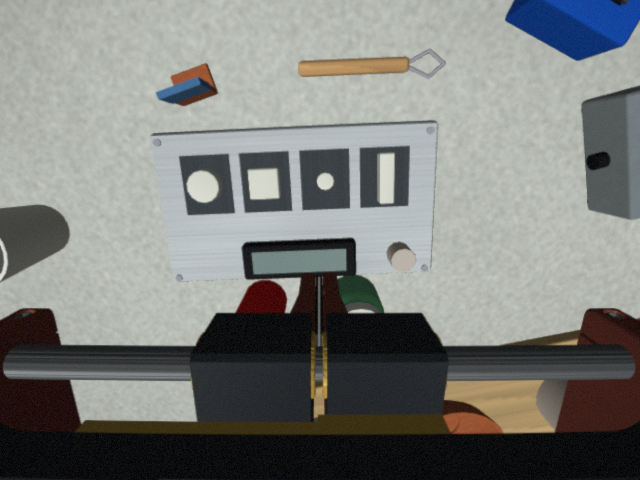

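View pics/s4z.png

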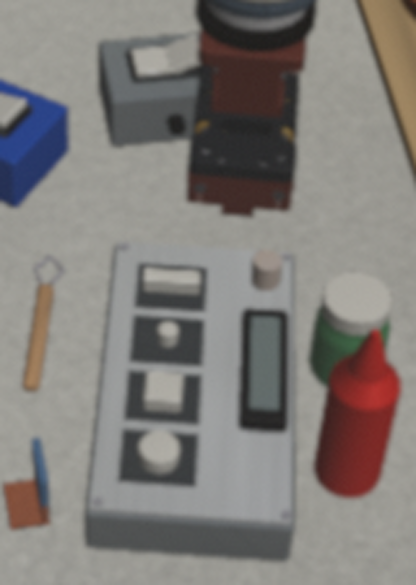

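```bash
python3 - <<'E'
from h import *
s=np.load('pics/w4.png.npz');f=s['frame'].astype(int)
m=((f.min(2)>165)&(f[:,:,0]-f[:,:,2]>2)).astype(np.uint8);mm=m*0;mm[145:215,180:412]=m[145:215,180:412]
n,l,st,ce=cv2.connectedComponentsWithStats(mm);P=[]
for i in range(1,n):
    if st[i,4]>80: print(ce[i],st[i],ray(s,[ce[i]],.066)[0])
c=ray(s,[(154,135),(437,122),(433,271.5),(169.5,283)],.05);print('ctrl',c)
print(ray(s,[(157,142),(431,130),(425,267.5),(180,277.5)],.05))
E
```

```text
[386.40384615 177.71153846] [380 154  14  49 676] [ 0.53642893 -0.10008314  0.066     ]
[262.87257282 183.62742718] [248 169  31  30 824] [ 0.51853454 -0.21023938  0.066     ]
[202.19385027 186.21256684] [187 171  31  31 748] [ 0.50925977 -0.2647867   0.066     ]
[324.75862069 180.89162562] [317 173  16  17 203] [ 0.52775561 -0.15499706  0.066     ]
ctrl [[ 0.45540406 -0.30040391  0.05      ]
 [ 0.49826477 -0.04414368  0.05      ]
 [ 0.64221619 -0.06487531  0.05      ]
 [ 0.59831431 -0.33378655  0.05      ]]
[[ 0.46191258 -0.29971722  0.05      ]
 [ 0.5040855  -0.05038201  0.05      ]
 [ 0.63614921 -0.07241616  0.05      ]
 [ 0.59472422 -0.32108117  0.05      ]]
```

```bash
python3 - <<'E'
from h import *
for n,p in(('square',(.518,-.2103)),('bar',(.5357,-.1))):
    print(n)
    r.reach([*p,.30],[180,0,170.6]); r.servo_line([*p,.072+.182],speed=.12)
    press(*p,[.064,.061,.058,.0565,.055,.0535],13)
    r.servo_line([*p,.30],speed=.12)
print(r.sense()['opening'])
r.reach([.57,-.17,.39],[180,0,168]); snap('wrist','w5.png')
r.reach([.54,-.07,.36],[180,-37.57,90]);snap('wrist','w6.png');print(r.sense()['clock'])
E
```

```text
square
cmd 0.064 tip [ 0.518  -0.2104  0.0642] F [ 0.1 -0.3  0.2]
cmd 0.061 tip [ 0.518  -0.2104  0.061 ] F [ 1.3 -0.2  1.4]
cmd 0.058 tip [ 0.5181 -0.2103  0.0583] F [0.3 0.3 4.1]
cmd 0.0565 tip [ 0.518  -0.2103  0.0582] F [-3.   1.7 11. ]
cmd 0.055 tip [ 0.518  -0.2103  0.0582] F [-6.5  1.6 17.1]
bar
cmd 0.064 tip [ 0.5358 -0.1     0.0643] F [0.7 0.5 1.1]
cmd 0.061 tip [ 0.5358 -0.1     0.061 ] F [0.2 0.1 1.8]
cmd 0.058 tip [ 0.5358 -0.1     0.0584] F [ 0.6 -0.6  5. ]
cmd 0.0565 tip [ 0.5358 -0.1     0.0582] F [-2.9  1.2 10.8]
cmd 0.055 tip [ 0.5357 -0.1     0.0581] F [-6.7  1.8 17.4]
0.0005012907733573392
17.925
```

View pics/w5.png

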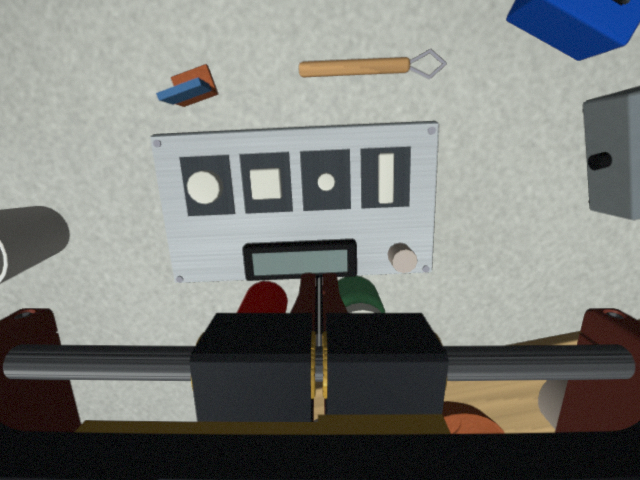

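View pics/w6.png

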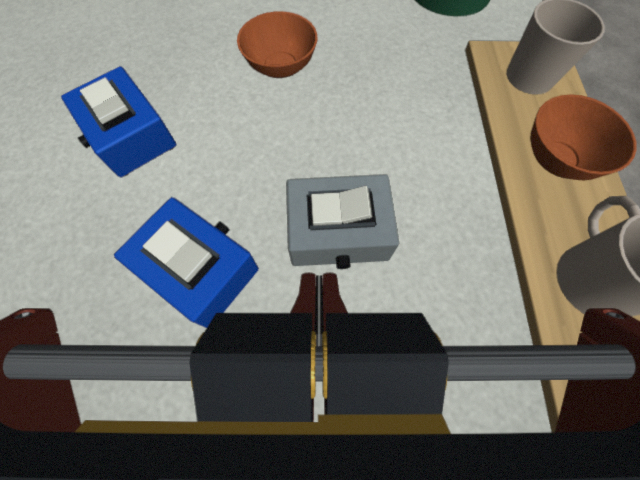

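```bash
python3 -c "
from station import r
print(r.hand_in(), r.sense()['clock'])"
```

```text
the job is handed in; nothing more can be done
the job is handed in; nothing more can be done
```

The kiln is started up and the job is handed in. I pressed the grey power box's raised half, then the square key, then the bar key, all with closed fingers. My last clock reading before handing in was 17.9 s, against the 38 s limit.

- **Rocker:** the robot-side half stopped at 68.1 mm with about 14 N on it, which is the "on" height. The last wrist picture, with the grey box at about (342, 218), shows that half level and the other half raised. The box is at the same pixels as before.
- **Keys:** the square and bar keys both stopped at about 58.1–58.2 mm with about 17 N on them, which is fully home.
- **Everything else:** the two round keys, post, trimmer, tile, bowl and blue boxes look unchanged in the wrist pictures taken before and after. I did not take a final picture with the top or side camera, so the cup, jar and squeeze bottle were only partly in view afterwards.

No check failed. The key positions from the top and wrist cameras agreed to about 2 mm.

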